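# Hold a spoon blank against the bench stop

### The job

Pick up the paddle-shaped spoon blank from the bench, lift it over into the carving jig so that its wide head lies flat on the bed between the cheeks, and push it head first against the sprung plunger until the head sits squarely on the two hard stops. Keep it pressed there, firmly but without ramming it, and finish while still holding it against the spring; leave the other things on the bench where they lie.

Things in the scene. Friction and masses are not known exactly. Their poses are not given: they have to be found in the camera images.
- spoon: Spoon blank: pale wood, about 90 g, a flat paddle 24 mm thick all over, lying on the bench in one of three places in a row. Rectangular head 60 mm wide (y), from x = 0 to +70 mm; stem 28 mm wide, from x = 0 back to -100 mm. Origin on the underside, on the centreline where stem meets head (near its centre of mass); x points out through the head's flat end, z up.
- jig: Jig fixed on the bench; place and yaw vary. Origin at bench height below the middle of the stop face; +x is the push direction, z up. Plywood bed 8 mm high, 100 mm wide, from x = -80 mm on. Cheeks 18 mm above the bed, 66 mm apart, x = -45 to 0 mm, flaring out to x = -70. Open at -x. Spring housing behind the stop, 44 mm high, to x = 62 mm; plunger's tail to 95 mm.
- home (a point): Point on the jig's bed, 70 mm before the stop face on the centreline, 8 mm above the bench: the blank's origin lies here when the blank is home, its x axis along the jig's.
- stop: The hard stop: two square steel posts on the jig, 18 mm wide, at y = +-24 mm, front faces at jig x = 0, tops 40 mm above the bench. Same origin and axes as the jig.
- plunger_tip (a point): Tip of the round steel spring plunger (14 mm diameter) that sticks out 16 mm in front of the stop face, midway between the posts, its axis 21 mm above the bench, pointing to jig -x.
- plunger (a joint): How far the plunger is pushed in, m. 0 when free; 0.016 when the head meets the hard stops. Spring: about 2.3 N at the first touch, rising 0.45 N per mm to about 9.5 N at the stop; it pushes the blank back out if let go.
- billet: Bystander: straight plain wooden bar 150 x 36 x 26 mm, origin under its centre, lying in the row of blanks.
- disc: Bystander: round wooden rosette blank 64 mm across, 22 mm high, origin under its centre, lying in the row of blanks.
- chisel: Bystander: narrow chisel with wooden handle, 225 mm long, 28 mm high, lying between the row of blanks and the jig; origin on the bench below its ferrule, blade to +x.
- broad_chisel: Bystander: chisel with a 34 mm wide blade, 225 mm long, 28 mm high, lying beyond the blanks; origin on the bench below its ferrule.
- mallet: Bystander: wooden mallet, head 84 mm across, at the right of the bench; origin on the bench below its head.
- stone: Bystander: grey sharpening stone 170 x 55 x 25 mm beyond the blanks; origin under its centre.

How it is judged (in metres and radians):
On the way, in this order (a step that is already met when the one before it is completed fails the run):
1. the spoon blank is lifted clear of the bench in the fingers (height (world z) of spoon above 0.03 m and contact force between the fingers and spoon above 2 N), for 0.2 s.
2. the head is pressed onto the hard stops, plunger pushed in, and held for half a second (value of joint plunger above 0.0145 m and contact force between spoon and stop above 1 N and contact force between the fingers and spoon above 2 N), for 0.5 s.
At the end, for the whole second after the job is handed in: The gripper still holds the blank: its head flat on the bed (within 5 mm), between the cheeks (within 6 mm of the middle), square to the stop (within 0.07 rad), plunger pushed in more than 14.5 mm, the end face pressing on the hard stop with 1 to 30 N and on the plunger with over 4 N, at rest (all of step 2 and contact force between spoon and stop below 30 N and contact force between spoon and plunger above 4 N and x of spoon in the frame of jig between -0.0725 and -0.067 m and y of spoon in the frame of jig between -0.006 and 0.006 m and z of spoon in the frame of jig between 0.005 and 0.013 m and angle between the x axis of spoon and the x axis of jig, either way round below 0.07 rad and angle between spoon's own z axis and vertical below 0.08 rad and linear speed of spoon below 0.01 m/s); the arm keeps its last pose, push and grip.
It fails at once if the blank is rammed into the hard stop (over 60 N) (contact force between spoon and stop above 60 N).
It fails at once if another thing on the bench is moved by more than 30 mm (distance of any of billet, disc, chisel, broad_chisel, mallet, stone from where it was at the start of the episode above 0.03 m).
It also fails if it takes over 54 s, if anything falls off the work surface, if the arm or the gripper's body presses on something with over 40 N, if the wrist force passes 120 N, or if a joint passes its speed limit or range.

### The arm

A 6-joint arm with a two-finger parallel gripper is mounted at the origin on the work surface. World frame = base frame: x ahead of the robot, y to its left, z up, the work surface at z = 0. Lengths are in mm, angles in rad, forces in N, time in s.
With the tool pointing down it reaches from about 275 to 825 mm from the base axis. Payload 5.2 kg.
Tool frame: the origin (TCP) lies at the very end of the fingers, on their centre line; the grasp point (between the pads) lies 19 mm behind it; z points along the fingers, y is the line along which they close (so a half turn about z gives the same grasp; the last joint's range is limited). The gripper opens to 93 mm and grips with 3 to 60 N. Pads are 15 mm wide; open, the fingers measure 128 mm over their backs; the gripper's body (75 mm by 188 mm) begins 65 mm behind the grasp point.
Start: joints at [-1.414, 0.259, 1.535, -0, 1.348, -0.203], TCP at [193.669, -514.779, 218.653] pointing down, gripper open.
Joint ranges: [-3.14, 3.14], [-0.91, 2.08], [0.19, 2.58], [-1.22, 4.36], [0.22, 2.71], [-3.12, 3.12]. Speed limits (rad/s): [2.57, 2.57, 3.14, 3.14, 3.14, 3.14].

### API

Orientations are given as [roll, pitch, yaw] about the fixed x, y, z axes, in that order (R = Rz(yaw) Ry(pitch) Rx(roll)).
In Python, from plant import bot, eyes, readout gives the robot as it stands (bot), with the cameras (eyes) and the readings (readout).
- The arm moves only by the shell command python3 inch.py FILE [FORCE], which reads ROWS from the file FILE. ROWS is a JSON list that holds a single list of rows (three levels of brackets), with 1 to 12 rows, each of 7 numbers: dx, dy, dz in mm, then a rotation vector rx, ry, rz in rad, then the finger opening in mm; each row shifts and turns the commanded pose from where the row before left it, along the tool's axes as they then stand; what a row does not reach is not made up. A row lasts 1/8 s, in which the tool goes at most 62.5 mm and 0.188 rad, less where a joint would pass 70% of its speed; a pose out of reach is approached as far as the arm can. The fingers move at their own pace and stop on an object; FORCE is the grip in N (left out, the last holds). Time passes only in rows, so rows that do not move let the fingers close. It prints the time, the measured TCP pose, the force, the opening and the grip force at its end. Input that does not fit is refused with a message, and nothing moves.
- readout.read_state(): the state, without advancing time (a new reading comes with each control period).
- eyes.camera(name): name is "side" or "top"; returns a dict with "frame" (384x512x3 uint8, red, green, blue), "intrinsics" (3x3 intrinsics, pixels), "camera_from_world" (4x4, takes a point from world to camera coordinates). Camera axes: x right, y up, looking along -z (the intrinsics and any distortion apply to the point x, -y, -z); pixel columns grow to the right and rows downward; lengths in mm; the calibration is good to about 2 mm. A picture is of the moment at which its call begins. There is no depth.
- bot.hand_in(): hands the job in; it is judged then, once.
The state is a dict: "clock": time; "joint_positions": joint angles; "qd": joint speeds; "joint_efforts": joint torques, N m; "ee_pos": TCP position; "tool_rot": TCP orientation; "force": force on the tool from outside, world axes, zero at the start; "ft_torque": the same for the moment, N m; "grip_width": finger opening in mm; "grasp_force": force on a finger pad.
Only numpy, scipy, OpenCV 4.12 (cv2) and the standard library are available. Lean on these libraries where they do the work, as an engineer would, in place of code of your own. Each camera call takes 0.05 s, during which the arm holds its last target. There are 200 camera calls.

## Working session

There is one attempt and no reset: what is moved stays moved. The work goes in short steps, Python scripts to look and compute and a shell command to move; the robot and the scene stay as the last step left them, time stands still between calls to the robot, and variables do not carry over. Pictures are saved under pics/ and viewed, at most 10 in all, crops included, and the job is handed in when it is done.

```bash
ls; mkdir -p pics; python3 - <<'E'
from plant import bot, eyes, readout
import cv2,numpy as np,pickle
for n in("top","side"):
    c=eyes.camera(n); cv2.imwrite(f"pics/{n}0.png",c["frame"][:,:,::-1]); pickle.dump(c,open(f"{n}0.pkl","wb"))
    print(n,c["intrinsics"],np.round(c["camera_from_world"],3), [k for k in c])
s=readout.read_state();print(s)
E
```

```text
inch.py
pics
plant.py
top [[347.94146136   0.         254.82294905]
 [  0.         347.94146136 193.40844529]
 [  0.           0.           1.        ]] [[ 0.00000e+00 -1.00000e+00  8.00000e-03 -8.38290e+01]
 [ 9.87000e-01  2.00000e-03  1.60000e-01 -5.66221e+02]
 [-1.60000e-01  8.00000e-03  9.87000e-01 -9.89320e+02]
 [ 0.00000e+00  0.00000e+00  0.00000e+00  1.00000e+00]] ['frame', 'intrinsics', 'camera_from_world']
side [[437.89171195   0.         252.66025899]
 [  0.         437.89171195 196.30085627]
 [  0.           0.           1.        ]] [[-8.650000e-01 -5.020000e-01 -9.000000e-03  4.527790e+02]
 [ 3.700000e-01 -6.490000e-01  6.650000e-01 -2.858870e+02]
 [-3.400000e-01  5.720000e-01  7.470000e-01 -1.208731e+03]
 [ 0.000000e+00  0.000000e+00  0.000000e+00  1.000000e+00]] ['frame', 'intrinsics', 'camera_from_world']
{'clock': 0.1, 'joint_positions': array([-1.41380148e+00,  2.59239158e-01,  1.53590815e+00,  9.21184125e-06,
        1.34799344e+00, -2.02814688e-01]), 'qd': array([-2.15625271e-03,  1.68954151e-03, -3.60391782e-03,  3.52743452e-05,
        4.27362806e-04,  4.87902906e-04]), 'joint_efforts': array([ 1.70755127e-03, -4.38212550e+01, -2.84642977e+01,  7.21083675e-02,
        3.61565966e-02, -5.24022289e-05]), 'ee_pos': array([ 193.59737255, -514.31255802,  217.94378051]), 'tool_rot': array([-3.14007809e+00, -3.20626551e-04,  3.59807247e-01]), 'force': array([0.30895907, 0.01727435, 1.2286562 ]), 'ft_torque': array([-0.04125104, -0.02365717, -0.01836116]), 'grasp_force': 0.0, 'grip_width': 92.95524239980841}
```

View pics/top0.png

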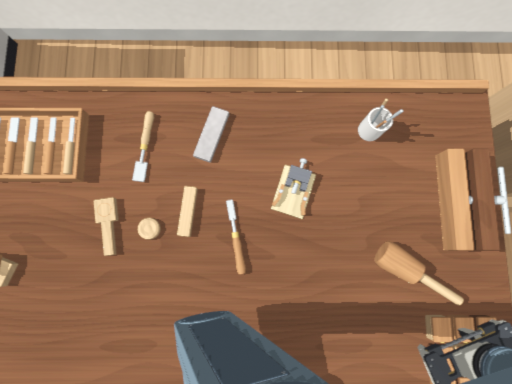

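View pics/side0.png

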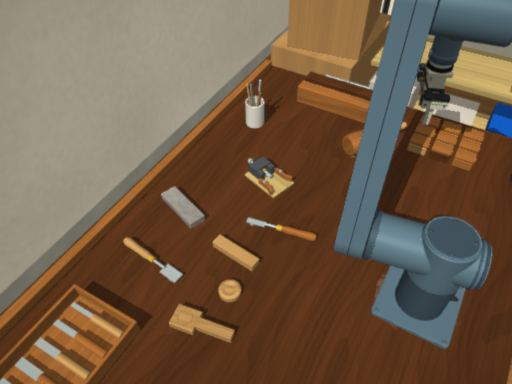

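The top view shows the spoon at about (107,226), head up; the jig at (295,190), opening downward and pointing up and slightly right; the narrow chisel at (236,236) between them. The side view confirms this: spoon (200,322), jig (270,177). I'll enlarge both next.

```bash
python3 - <<'E'
import cv2,numpy as np,pickle
t=pickle.load(open("top0.pkl","rb"))["frame"][:,:,::-1];s=pickle.load(open("side0.pkl","rb"))["frame"][:,:,::-1]
r=lambda im,x,y,w,h:cv2.resize(im[y:y+h,x:x+w],(400,300),interpolation=cv2.INTER_CUBIC)
o=np.vstack([np.hstack([r(t,70,185,80,80*3//4+0) ,r(t,255,150,80,60+15)[:,:] if 0 else r(t,255,155,96,72)]),np.hstack([r(s,160,295,80,60),r(s,235,150,72,54)])])
cv2.imwrite("pics/crop1.png",o)
E
```

```text
(no output)
```

View pics/crop1.png

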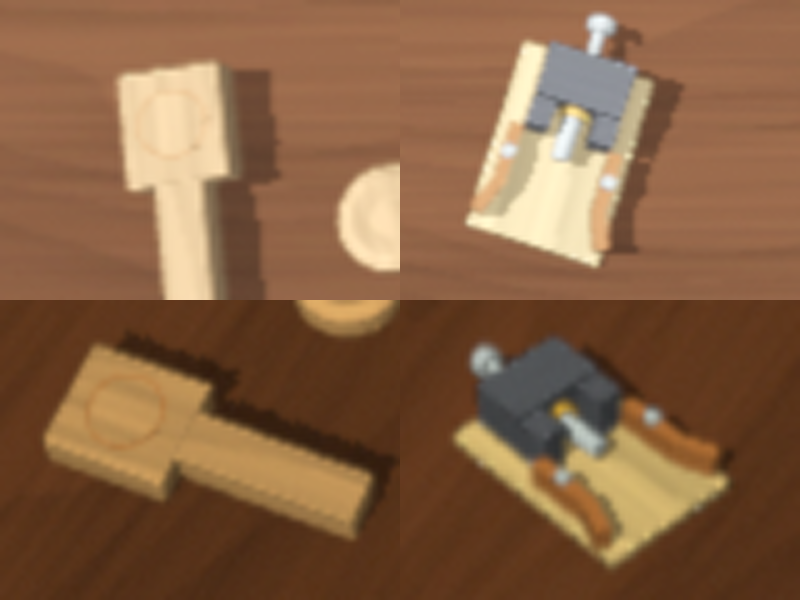

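The crops show clean corners: spoon head top face with corners TL (119,75), (220,63), (128,188); jig bed front corners (467,224), (599,265), plunger tip (563,160). I'll fit both poses from both views.

```bash
cat > v.py <<'E'
import cv2,numpy as np,pickle
from scipy.optimize import least_squares
C={n:pickle.load(open(n+"0.pkl","rb")) for n in("top","side")}
def proj(c,P):
    p=np.c_[P,np.ones(len(P))]@c["camera_from_world"].T
    p=p[:,:3]*[1,-1,-1]; q=p@c["intrinsics"].T; return q[:,:2]/q[:,2:]
def body(v,P):
    c,s=np.cos(v[2]),np.sin(v[2]); P=np.asarray(P,float)
    return np.c_[v[0]+c*P[:,0]-s*P[:,1],v[1]+s*P[:,0]+c*P[:,1],P[:,2]]
T=lambda s,ox,oy,cx,cy:lambda q:(np.asarray(q,float)-[cx,cy]+.5)/s-.5+[ox,oy]
E
cat > fit.py <<'E'
from v import *
TL,TR,BL,BR=T(5,70,185,0,0),T(400/96,255,155,400,0),T(5,160,295,0,300),T(400/72,235,150,400,300)
def fit(name,v0,top,side,ft,fs):
    tp,tq=[a for a,_ in top],ft([b for _,b in top]); sp,sq=[a for a,_ in side],fs([b for _,b in side])
    f=lambda v:np.r_[(proj(C["top"],body(v,tp))-tq),(proj(C["side"],body(v,sp))-sq)].ravel()
    for sel,lab in((slice(0,2*len(tp)),"top"),(slice(2*len(tp),None),"side"),(slice(None),"both")):
        r=least_squares(lambda v:f(v)[sel],v0,x_scale=[100,100,1],loss="soft_l1"); print(name,lab,r.x.round(3),f(r.x)[sel].round(1))
    return r.x
a=fit("spoon",[500,340,0],[((70,30,24),(119,75)),((70,-30,24),(220,63)),((0,30,24),(128,188)),((0,-30,24),(228,180))],
 [((70,30,24),(45,437)),((70,-30,24),(97,345)),((0,-30,24),(212,385)),((0,30,24),(168,483)),((-100,-14,24),(373,470)),((-100,14,24),(353,522)),((-100,14,0),(355,540)),((70,30,0),(47,460))],TL,BL)
b=fit("jig",[580,-190,-.2],[((-80,50,8),(467,224)),((-80,-50,8),(599,265)),((-16,0,21),(563,160)),((95,0,21),(600,15))],
 [((-80,-50,8),(728,485)),((-80,50,8),(610,567)),((-16,0,21),(605,447)),((62,50,8),(455,437))],TR,BR)
for n in C:
    im=cv2.resize(C[n]["frame"][:,:,::-1],None,fx=4,fy=4,interpolation=cv2.INTER_CUBIC)
    def pl(v,P,col): cv2.polylines(im,[np.int32(proj(C[n],body(v,P))*4+1.5)],True,col,1)
    for z in(0,24): pl(a,[(70,30,z),(70,-30,z),(0,-30,z),(0,-14,z),(-100,-14,z),(-100,14,z),(0,14,z),(0,30,z)],(255,0,0))
    pl(b,[(-80,50,8),(-80,-50,8),(62,-50,8),(62,50,8)],(255,0,0))
    for s in(1,-1): pl(b,[(0,s*33,26),(0,s*15,40),(0,s*33,40)],(0,0,255)); pl(b,[(0,s*33,26),(-45,s*33,26)],(0,255,0))
    pl(b,[(-16,-7,21),(-16,7,21)],(255,255,0));pl(b,[(-16,0,21),(95,0,21)],(255,255,0))
    bx=[[(70,180),(260,150)],[(155,290),(230,145)]][n=="side"]
    C[n]["o"]=np.hstack([im[y*4:y*4+300,x*4:x*4+400] for x,y in bx])
cv2.imwrite("pics/fit.png",np.vstack([C["top"]["o"],C["side"]["o"]]))
E
python3 fit.py
```

```text
spoon top [4.84343e+02 3.64367e+02 1.26000e-01] [ 0.3  0.   0.1 -0.  -0.3  0.4 -0.1 -0.5]
spoon side [4.80675e+02 3.62371e+02 1.65000e-01] [-0.5  0.4 -0.4 -0.7  0.1 -0.4 -1.   0.1  0.4  0.4  0.3 -0.2  0.3  0.1
  0.5 -0.1]
spoon both [4.81564e+02 3.62468e+02 1.62000e-01] [ 0.1  1.4 -0.2  0.7  0.3  1.7  0.4  0.1 -0.8  0.2 -0.6 -0.9 -0.1 -0.5
 -1.3 -0.   0.1  0.4 -0.1 -0.2 -0.1  0.1  0.2 -0.3]
jig top [ 5.87976e+02 -2.04525e+02 -2.95000e-01] [ 0.4  0.   0.1 -0.3 -0.8 -0.3  0.2  0.7]
jig side [ 5.82394e+02 -2.02931e+02 -3.33000e-01] [ 0.3 -0.1 -0.  -0.5 -0.9  0.9  0.4 -0. ]
jig both [ 5.86211e+02 -2.04366e+02 -3.02000e-01] [ 0.2  0.4 -0.2  0.3 -0.8  0.3  0.3  1.3 -0.3 -1.4  0.  -1.3 -1.5  0.1
 -0.5 -0.2]
```

View pics/fit.png

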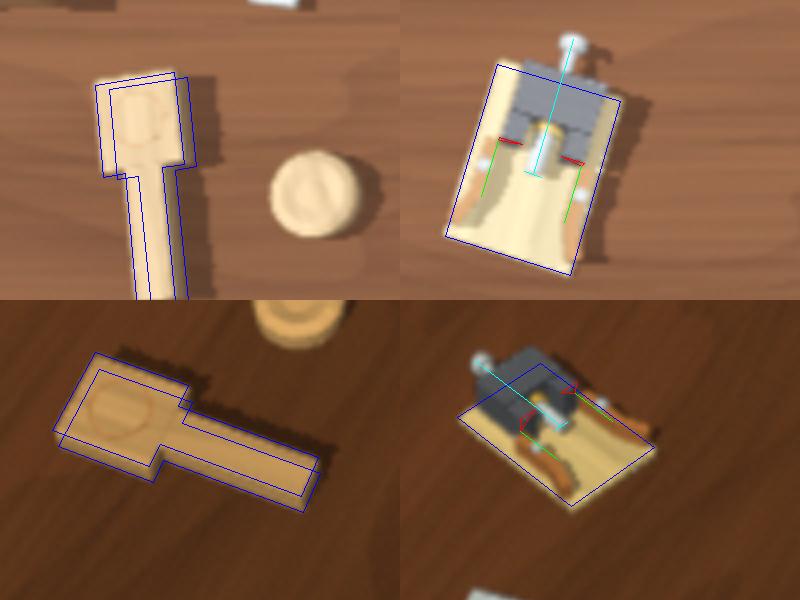

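The overlays match to within about 3 mm: spoon at (482,363), yaw about 0.15, and jig at (586,-204), yaw about -0.30. Next I'll grip the stem 25 mm behind the head.

```bash
cat > go.py <<'E'
import sys,numpy as np
from plant import bot, eyes, readout
from scipy.spatial.transform import Rotation as R
x,y,z,yaw=map(float,sys.argv[1:5]); s=readout.read_state(); r=R.from_euler("xyz",s["tool_rot"])
t=R.from_euler("xyz",[np.pi,0,yaw]); d=np.array([x,y,z])-s["ee_pos"]
print("t",s["clock"],"pos",s["ee_pos"].round(1),"rot",s["tool_rot"].round(3),"F",s["force"].round(1),"grip",s["grip_width"].round(1),s["grasp_force"])
print("first rotvec",(r.inv()*t).as_rotvec().round(3),"shift: now-axes",r.inv().apply(d).round(1),"after-turn axes",t.inv().apply(d).round(1))
E
python3 go.py 457.3 359.3 150 .15
```

```text
Traceback (most recent call last):
  File "go.py", line 6, in <module>
    print("t",s["clock"],"pos",s["ee_pos"].round(1),"rot",s["tool_rot"].round(3),"F",s["force"].round(1),"grip",s["grip_width"].round(1),s["grasp_force"])
                                                                                                                ^^^^^^^^^^^^^^^^^^^^^
AttributeError: 'float' object has no attribute 'round'
```

```bash
sed -i 's/s\["grip_width"\].round(1)/round(s["grip_width"],1)/' go.py; python3 go.py 457.3 359.3 150 .15
```

```text
t 0.1 pos [ 193.6 -514.3  217.9] rot [-3.14 -0.    0.36] F [0.3 0.  1.2] grip 93.0 0.0
first rotvec [-0.002 -0.     0.21 ] shift: now-axes [ 554.4 -724.7   69.2] after-turn axes [ 391.3 -824.4   67.9]
```

```bash
echo '[[[0, 0, 0, 0, 0, 0.105, 80], [0, 0, 0, 0, 0, 0.105, 80], [24, -51, 0, 0, 0, 0, 80], [24, -51, 0, 0, 0, 0, 80], [24, -51, 0, 0, 0, 0, 80], [24, -51, 0, 0, 0, 0, 80], [24, -51, 0, 0, 0, 0, 80], [24, -51, 0, 0, 0, 0, 80], [24, -51, 0, 0, 0, 0, 80], [24, -51, 0, 0, 0, 0, 80]]]' > path.dat && python3 inch.py path.dat 50; python3 go.py 457.3 359.3 150 .15
```

```text
clock: 1.35
ee_pos: [322.6, -80.9, 218.6]
tool_rot: [3.141, -0.0, 0.149]
force: [1.7, -0.6, -0.4]
grip_width: 80.2
grasp_force: 0.0
t 1.35 pos [322.6 -80.9 218.6] rot [ 3.141 -0.     0.149] F [ 1.7 -0.6 -0.4] grip 80.2 0.0
first rotvec [ 0.    -0.    -0.001] shift: now-axes [ 198.5 -415.4   68.6] after-turn axes [ 198.9 -415.2   68.6]
```

```bash
echo '[[[24, -51, 0, 0, 0, 0, 80], [24, -51, 0, 0, 0, 0, 80], [24, -51, 0, 0, 0, 0, 80], [24, -51, 0, 0, 0, 0, 80], [24, -51, 16, 0, 0, 0, 80], [24, -51, 16, 0, 0, 0, 80], [24, -51, 16, 0, 0, 0, 80], [22, -50, 20, 0, 0, 0, 80], [0, 0, 0, 0, 0, 0, 80], [0, 0, 0, 0, 0, 0, 80]]]' > path.dat && python3 inch.py path.dat; python3 go.py 457.3 359.3 60 .15
python3 - <<'E'
from plant import bot, eyes, readout
import cv2,numpy as np
o=[]
for n,b in(("top",(70,180)),("side",(150,270))):
    f=eyes.camera(n)["frame"][:,:,::-1]; x,y=b; o.append(cv2.resize(f[y:y+90,x:x+100],(400,360),interpolation=cv2.INTER_CUBIC))
cv2.imwrite("pics/over.png",np.hstack(o))
E
```

```text
clock: 2.6
ee_pos: [449.1, 347.5, 150.1]
tool_rot: [3.141, 0.002, 0.151]
force: [0.1, 0.4, 0.1]
grip_width: 80.2
grasp_force: 0.0
t 2.6 pos [449.1 347.5 150.1] rot [3.141e+00 2.000e-03 1.510e-01] F [0.1 0.4 0.1] grip 80.2 0.0
first rotvec [0.001 0.002 0.001] shift: now-axes [ 10.  -10.5  90.1] after-turn axes [  9.8 -10.4  90.1]
```

View pics/over.png

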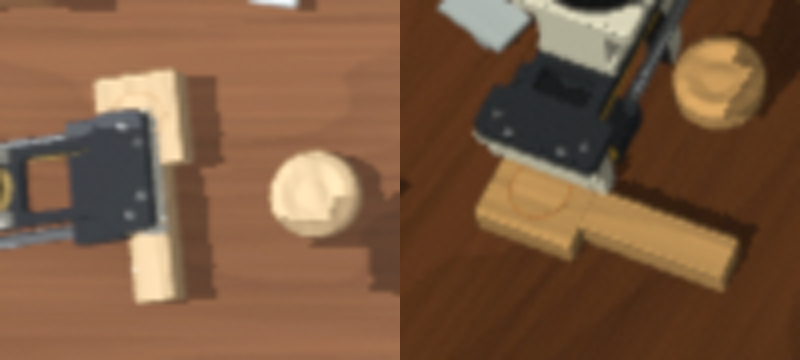

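The gripper, still at 150 mm, hangs over the head/stem junction (top crop about 150,180; side crop 550,150), displaced outward only by parallax. The calculation says to shift by +10, -10.5 and then go down.

```bash
echo '[[[10, -10.5, 30, 0, 0, 0, 80], [0, 0, 40, 0, 0, 0, 80], [0, 0, 40, 0, 0, 0, 80], [0, 0, 25, 0, 0, 0, 80], [0, 0, 0, 0, 0, 0, 80], [0, 0, 0, 0, 0, 0, 80]]]' > path.dat && python3 inch.py path.dat; python3 go.py 457.3 359.3 4 .15
```

```text
clock: 3.45
ee_pos: [459.3, 359.8, 17.5]
tool_rot: [-3.141, -0.003, 0.149]
force: [0.6, 0.7, 0.5]
grip_width: 79.9
grasp_force: 0.0
t 3.45 pos [459.3 359.8  17.5] rot [-3.141e+00 -3.000e-03  1.490e-01] F [0.6 0.7 0.5] grip 79.9 0.0
first rotvec [-0.001 -0.003 -0.001] shift: now-axes [-2.1  0.2 13.5] after-turn axes [-2.   0.2 13.5]
```

```bash
echo '[[[0, 0, 12, 0, 0, 0, 80], [0, 0, 0, 0, 0, 0, 80], [0, 0, 0, 0, 0, 0, 20], [0, 0, 0, 0, 0, 0, 20], [0, 0, 0, 0, 0, 0, 20], [0, 0, 0, 0, 0, 0, 20], [0, 0, 0, 0, 0, 0, 20], [0, 0, 0, 0, 0, 0, 20], [0, 0, 0, 0, 0, 0, 20], [0, 0, 0, 0, 0, 0, 20]]]' > path.dat && python3 inch.py path.dat 50; python3 go.py 457.3 359.3 4 .15
```

```text
clock: 4.7
ee_pos: [458.1, 360.0, 3.7]
tool_rot: [3.142, -0.0, 0.15]
force: [0.2, 0.4, 0.5]
grip_width: 27.6
grasp_force: 50.0
t 4.7 pos [458.1 360.    3.7] rot [ 3.142 -0.     0.15 ] F [0.2 0.4 0.5] grip 27.6 49.99578595161438
first rotvec [ 0. -0. -0.] shift: now-axes [-0.9  0.5 -0.3] after-turn axes [-0.9  0.5 -0.3]
```

```bash
echo '[[[0, 0, -10, 0, 0, 0, 20], [0, 0, -20, 0, 0, 0, 20], [0, 0, -30, 0, 0, 0, 20], [0, 0, -30, 0, 0, 0, 20], [0, 0, -10, 0, 0, 0, 20], [0, 0, 0, 0, 0, 0.15, 20], [0, 0, 0, 0, 0, 0.15, 20], [0, 0, 0, 0, 0, 0.15, 20], [0, 0, 0, 0, 0, 0, 20]]]' > path.dat && python3 inch.py path.dat; python3 go.py 439.2 -158.9 100 -.30
```

```text
clock: 5.82
ee_pos: [457.6, 359.7, 103.0]
tool_rot: [3.141, 0.001, -0.299]
force: [-0.6, 0.3, -0.7]
grip_width: 27.5
grasp_force: 50.0
t 5.825 pos [457.6 359.7 103. ] rot [ 3.141e+00  1.000e-03 -2.990e-01] F [-0.6  0.3 -0.7] grip 27.5 49.996106028556824
first rotvec [0.001 0.001 0.001] shift: now-axes [135.1 501.    3.3] after-turn axes [135.7 500.9   3. ]
```

```bash
echo '[[[13.5, 50, 0, 0, 0, 0, 20], [13.5, 50, 0, 0, 0, 0, 20], [13.5, 50, 0, 0, 0, 0, 20], [13.5, 50, 0, 0, 0, 0, 20], [13.5, 50, 0, 0, 0, 0, 20], [13.5, 50, 0, 0, 0, 0, 20], [13.5, 50, 0, 0, 0, 0, 20], [13.5, 50, 0, 0, 0, 0, 20], [13.5, 50, 0, 0, 0, 0, 20], [13.5, 50, 0, 0, 0, 0, 20], [0, 0, 0, 0, 0, 0, 20], [0, 0, 0, 0, 0, 0, 20]]]' > path.dat && python3 inch.py path.dat; python3 go.py 439.2 -158.9 35 -.30
```

```text
clock: 7.32
ee_pos: [438.7, -157.1, 103.3]
tool_rot: [-3.141, 0.001, -0.299]
force: [0.9, -0.7, -0.5]
grip_width: 27.3
grasp_force: 50.0
t 7.325 pos [ 438.7 -157.1  103.3] rot [-3.141e+00  1.000e-03 -2.990e-01] F [ 0.9 -0.7 -0.5] grip 27.3 49.99508321285248
first rotvec [-0.001  0.001  0.001] shift: now-axes [ 1.1  1.6 68.3] after-turn axes [ 1.   1.5 68.3]
```

Lower to about 20 mm above the bed level, then look in both views to check alignment.

```bash
echo '[[[1, 1.5, 30, 0, 0, 0, 20], [0, 0, 35, 0, 0, 0, 20], [0, 0, 0, 0, 0, 0, 20], [0, 0, 0, 0, 0, 0, 20], [0, 0, 0, 0, 0, 0, 20]]]' > path.dat && python3 inch.py path.dat; python3 go.py 439.2 -158.9 13 -.30
python3 - <<'E'
from plant import bot, eyes, readout
import cv2,numpy as np,pickle
o=[]
for n,b in(("top",(255,150)),("side",(225,145))):
    c=eyes.camera(n); pickle.dump(c,open(n+"1.pkl","wb"));f=c["frame"][:,:,::-1]; x,y=b; o.append(cv2.resize(f[y:y+100,x:x+80],(400,500),interpolation=cv2.INTER_CUBIC))
cv2.imwrite("pics/pre.png",np.hstack(o))
E
```

```text
clock: 7.95
ee_pos: [440.7, -159.4, 40.0]
tool_rot: [3.141, -0.002, -0.299]
force: [0.7, -0.0, -1.4]
grip_width: 27.6
grasp_force: 50.0
t 7.95 pos [ 440.7 -159.4   40. ] rot [ 3.141e+00 -2.000e-03 -2.990e-01] F [ 0.7 -0.  -1.4] grip 27.6 49.99521553516388
first rotvec [ 0.001 -0.002  0.001] shift: now-axes [-1.7 -0.1 27. ] after-turn axes [-1.6 -0.1 27. ]
```

View pics/pre.png

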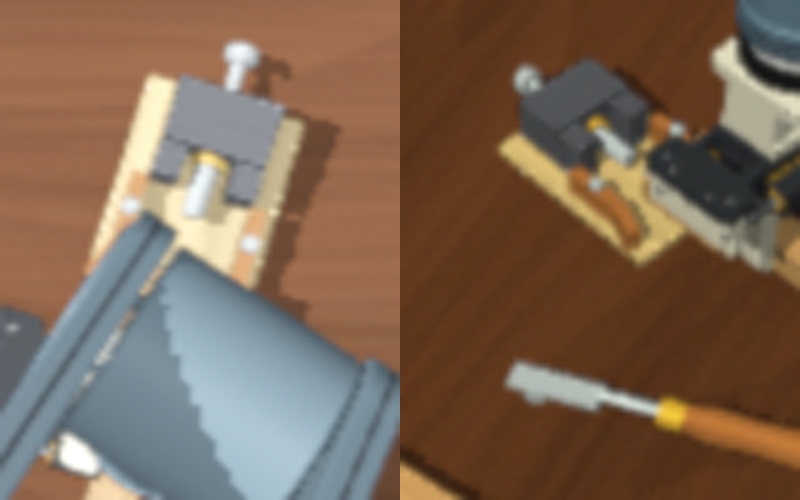

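The top view has the arm covering the blank, and the side view shows the gripper just before the jig mouth at about (710,190), with the jig undisturbed. The blank itself is hidden, so I'll lower it and go on with force feedback.

```bash
echo '[[[-1.5, 0, 15, 0, 0, 0, 20], [0, 0, 9, 0, 0, 0, 20], [0, 0, 0, 0, 0, 0, 20], [0, 0, 0, 0, 0, 0, 20]]]' > path.dat && python3 inch.py path.dat; python3 go.py 439.2 -158.9 13 -.30;  echo '[[[6, 0, 0, 0, 0, 0, 20], [6, 0, 0, 0, 0, 0, 20], [6, 0, 0, 0, 0, 0, 20], [0, 0, 0, 0, 0, 0, 20], [0, 0, 0, 0, 0, 0, 20]]]' > path.dat && python3 inch.py path.dat; python3 go.py 472.7 -169.2 13 -.30
```

```text
clock: 8.55
ee_pos: [438.5, -159.1, 15.0]
tool_rot: [3.141, -0.0, -0.3]
force: [-0.2, 0.3, -0.1]
grip_width: 27.1
grasp_force: 50.0
t 8.55 pos [ 438.5 -159.1   15. ] rot [ 3.141 -0.    -0.3  ] F [-0.2  0.3 -0.1] grip 27.1 49.9951958656311
first rotvec [ 0. -0. -0.] shift: now-axes [ 0.6 -0.4  2. ] after-turn axes [ 0.6 -0.4  2. ]
clock: 9.18
ee_pos: [455.3, -164.0, 14.5]
tool_rot: [-3.141, 0.001, -0.3]
force: [-0.6, -0.1, -0.8]
grip_width: 27.6
grasp_force: 50.0
t 9.175 pos [ 455.3 -164.    14.5] rot [-3.141e+00  1.000e-03 -3.000e-01] F [-0.6 -0.1 -0.8] grip 27.6 49.99516546726227
first rotvec [-0.     0.001 -0.   ] shift: now-axes [18.2 -0.2  1.5] after-turn axes [18.2 -0.2  1.5]
```

```bash
echo '[[[6, 0, 1, 0, 0, 0, 20], [6, 0, 0, 0, 0, 0, 20], [6, 0, 0, 0, 0, 0, 20], [0, 0, 0, 0, 0, 0, 20], [0, 0, 0, 0, 0, 0, 20]]]' > path.dat && python3 inch.py path.dat;echo '[[[2, 0, 0, 0, 0, 0, 20], [2, 0, 0, 0, 0, 0, 20], [2, 0, 0, 0, 0, 0, 20], [0, 0, 0, 0, 0, 0, 20]]]' > path.dat && python3 inch.py path.dat; echo '[[[2, 0, 0, 0, 0, 0, 20], [2, 0, 0, 0, 0, 0, 20], [2, 0, 0, 0, 0, 0, 20], [0, 0, 0, 0, 0, 0, 20]]]' > path.dat && python3 inch.py path.dat; python3 go.py 495.6 -176.4 13 -.30
```

```text
clock: 9.8
ee_pos: [472.5, -169.4, 13.6]
tool_rot: [-3.141, 0.0, -0.3]
force: [-0.2, -0.5, -0.9]
grip_width: 27.7
grasp_force: 50.0
clock: 10.3
ee_pos: [478.6, -171.4, 13.7]
tool_rot: [3.142, -0.0, -0.3]
force: [0.2, -0.1, -1.5]
grip_width: 27.6
grasp_force: 50.0
clock: 10.8
ee_pos: [483.6, -172.8, 13.4]
tool_rot: [-3.141, 0.001, -0.3]
force: [-4.6, -0.3, 0.4]
grip_width: 27.9
grasp_force: 50.0
t 10.8 pos [ 483.6 -172.8   13.4] rot [-3.141e+00  1.000e-03 -3.000e-01] F [-4.6 -0.3  0.4] grip 27.9 49.995487332344055
first rotvec [-0.     0.001 -0.   ] shift: now-axes [12.6 -0.1  0.4] after-turn axes [12.6 -0.1  0.4]
```

```bash
echo '[[[2, 0, 0.7, 0, 0, 0, 20], [2, 0, 0, 0, 0, 0, 20], [2, 0, 0, 0, 0, 0, 20], [0, 0, 0, 0, 0, 0, 20], [0, 0, 0, 0, 0, 0, 20]]]' > path.dat && python3 inch.py path.dat;echo '[[[1, 0, 0, 0, 0, 0, 20], [1, 0, 0, 0, 0, 0, 20], [0, 0, 0, 0, 0, 0, 20], [0, 0, 0, 0, 0, 0, 20]]]' > path.dat && python3 inch.py path.dat; python3 go.py 495.6 -176.4 13 -.30
```

```text
clock: 11.42
ee_pos: [488.9, -174.4, 12.7]
tool_rot: [-3.141, 0.002, -0.3]
force: [-6.2, 0.3, 2.0]
grip_width: 27.4
grasp_force: 50.0
clock: 11.92
ee_pos: [490.5, -174.8, 12.6]
tool_rot: [-3.141, 0.003, -0.3]
force: [-6.8, 1.3, 2.0]
grip_width: 27.4
grasp_force: 50.0
t 11.925 pos [ 490.5 -174.8   12.6] rot [-3.141e+00  3.000e-03 -3.000e-01] F [-6.8  1.3  2. ] grip 27.4 49.99824821949005
first rotvec [-0.     0.003 -0.   ] shift: now-axes [ 5.4  0.  -0.4] after-turn axes [ 5.4  0.  -0.4]
```

```bash
echo '[[[1, 0, 0, 0, 0, 0, 20], [1, 0, 0, 0, 0, 0, 20], [0, 0, 0, 0, 0, 0, 20], [0, 0, 0, 0, 0, 0, 20]]]' > path.dat && python3 inch.py path.dat;echo '[[[1, 0, 0, 0, 0, 0, 20], [1, 0, 0, 0, 0, 0, 20], [0, 0, 0, 0, 0, 0, 20], [0, 0, 0, 0, 0, 0, 20]]]' > path.dat && python3 inch.py path.dat; python3 go.py 495.6 -176.4 13 -.30
```

```text
clock: 12.42
ee_pos: [492.1, -175.3, 12.6]
tool_rot: [-3.141, 0.003, -0.3]
force: [-7.7, 2.3, 2.0]
grip_width: 27.4
grasp_force: 50.0
clock: 12.92
ee_pos: [493.7, -175.8, 12.5]
tool_rot: [-3.141, 0.004, -0.3]
force: [-9.2, 1.0, 3.6]
grip_width: 27.5
grasp_force: 50.0
t 12.925 pos [ 493.7 -175.8   12.5] rot [-3.141  0.004 -0.3  ] F [-9.2  1.   3.6] grip 27.5 50.00084102153778
first rotvec [-0.001  0.004 -0.   ] shift: now-axes [ 2.   0.  -0.5] after-turn axes [ 2.   0.  -0.5]
```

```bash
for i in 1; do echo '[[[1, 0, 0, 0, 0, 0, 20], [0, 0, 0, 0, 0, 0, 20], [0, 0, 0, 0, 0, 0, 20]]]' > path.dat && python3 inch.py path.dat; echo '[[[1, 0, 0, 0, 0, 0, 20], [0, 0, 0, 0, 0, 0, 20], [0, 0, 0, 0, 0, 0, 20]]]' > path.dat && python3 inch.py path.dat;echo '[[[1, 0, 0, 0, 0, 0, 20], [0, 0, 0, 0, 0, 0, 20], [0, 0, 0, 0, 0, 0, 20]]]' > path.dat && python3 inch.py path.dat; done
```

```text
clock: 13.3
ee_pos: [494.3, -175.9, 12.4]
tool_rot: [-3.141, 0.005, -0.3]
force: [-9.0, 1.2, 3.1]
grip_width: 27.5
grasp_force: 50.0
clock: 13.68
ee_pos: [494.4, -175.8, 12.2]
tool_rot: [-3.141, 0.007, -0.3]
force: [-11.0, 3.0, 4.4]
grip_width: 27.7
grasp_force: 50.0
clock: 14.05
ee_pos: [494.7, -175.5, 12.0]
tool_rot: [-3.14, 0.008, -0.3]
force: [-13.4, 3.3, 3.7]
grip_width: 27.4
grasp_force: 50.0
```

It's on the stop: motion has stalled and the force is rising. I'll add a little more push, then check the view.

```bash
echo '[[[1, 0, 0, 0, 0, 0, 20], [1, 0, 0, 0, 0, 0, 20], [0, 0, 0, 0, 0, 0, 20], [0, 0, 0, 0, 0, 0, 20]]]' > path.dat && python3 inch.py path.dat; echo '[[[1, 0, 0, 0, 0, 0, 20], [0, 0, 0, 0, 0, 0, 20], [0, 0, 0, 0, 0, 0, 20], [0, 0, 0, 0, 0, 0, 20], [0, 0, 0, 0, 0, 0, 20], [0, 0, 0, 0, 0, 0, 20], [0, 0, 0, 0, 0, 0, 20]]]' > path.dat && python3 inch.py path.dat
python3 - <<'E'
from plant import bot, eyes, readout
import cv2,numpy as np
o=[]
for n,b in(("top",(255,140)),("side",(225,135))):
    f=eyes.camera(n)["frame"][:,:,::-1]; x,y=b; o.append(cv2.resize(f[y:y+80,x:x+80],(400,400),interpolation=cv2.INTER_CUBIC))
cv2.imwrite("pics/end.png",np.hstack(o))
E
```

```text
clock: 14.55
ee_pos: [495.1, -175.2, 11.5]
tool_rot: [-3.139, 0.012, -0.3]
force: [-16.0, 4.8, 5.3]
grip_width: 27.8
grasp_force: 50.0
clock: 15.42
ee_pos: [495.3, -175.1, 11.4]
tool_rot: [-3.139, 0.013, -0.3]
force: [-16.9, 5.2, 6.2]
grip_width: 27.8
grasp_force: 50.0
```

View pics/end.png

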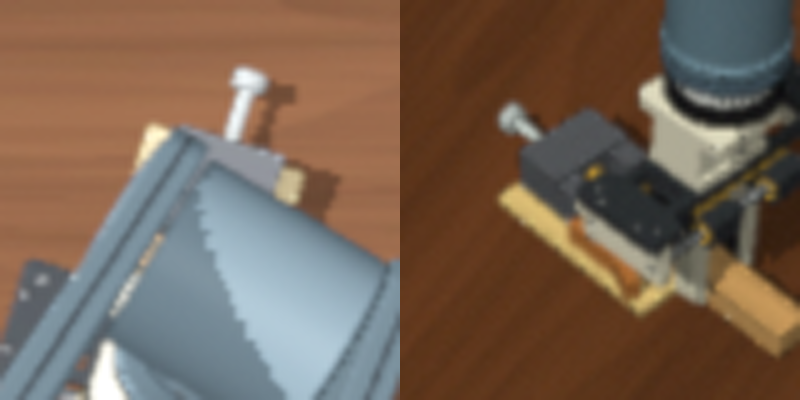

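The plunger tail has moved out: top crop (248,78), where the free position would be (240,100). The side view shows the same, with the blank flat in the jig. The axial force of about 18 N matches roughly 9.5 N of spring plus 8 N on the stops, so I'm handing in.

```bash
python3 -c "
from plant import bot, eyes, readout
print(bot.hand_in())"
```

```text
the job is handed in; nothing more can be done
None
```

I handed the job in with the blank still gripped and pressed against the hard stops at about 18 N axial force (roughly 8 N of it estimated on the stops) and the plunger pushed in; no verdict came back, and arm and gripper hid the head, so its seating is inferred from forces, TCP position and the plunger tail.

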